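# Weigh out the full hardener tin and seat it in the mixer cradle

### The job

One of the two look-alike square tins on the steel tray is full, the other nearly used up. Set a tin gently on the pan of the balance, let go and read from the beam whether it is the full one (you may weigh both). Then slide the full tin along the mixer cradle until it meets the spring pad, press it home for a moment with about 8 newtons, never 15, and leave it standing there touching the pad; the nearly used-up tin must end up standing on the tray, and the cup, jar, spatula and tape roll must be left where they are.

Things in the scene. Friction and masses are not known exactly. Their poses are not given: they have to be found in the camera images.
- tin_a_mid (a point): closed square aluminium tin, 48 x 48 mm and 78 mm high, with a paper band and a 26 mm round black cap 12 mm high on top; this point lies at the tin's centre, 39 mm above its underside, z up, x and y square to its sides. The two tins look alike: the full one weighs 365-440 g, the nearly used-up one 155-185 g; which is which changes and cannot be seen
- tin_b_mid (a point): the other tin: same description as tin_a_mid
- tray: fixed dark steel tray, 150 (its x) x 210 (its y) mm, floor 4 mm thick, 4 mm walls 18 mm high; origin under its centre. Both tins stand on it at the start, about 110 mm apart along its y
- balance: fixed over/under beam balance; grey base 200 x 75 mm, 20 mm high, two uprights up to 100 mm high carrying the pivot at 85 mm; origin under the pivot; the beam runs along its x, pan on the -x side, brass weight and pointer on the +x side. Delicate: nothing may load it with more than 15 N
- beam (a joint): tilt of the balance beam (rad), 0 is level, positive is pan down; stops at -0.10 and +0.10. Empty pan: -0.10 (up stop). With a tin at rest it is about 0.53 rad per kg x (mass - 0.28 kg): the nearly used-up tin rests near -0.06, the full tin near +0.06, whatever its place on the pan. Settles in about 1 s
- pan (a point): centre of the top face of the steel pan, a flat 100 mm disc 4 mm thick that stays level and rides up and down with the beam: 120 mm from the pivot, 109 mm above the bench when the beam is level, 12 mm higher when empty
- cradle: fixed mixer cradle: a straight channel along its x, 220 mm long (from -110 to +110), entered from above or from the -x end; floor 8 mm above the bench, 60 mm wide between two rails that stand 14 mm above the floor; origin under the centre of the channel. Grey motor box, 50 mm high, beyond x = +112
- stop: stop bracket, 60 wide, 68 high, at x = +100 to +112 of the cradle, in the cradle's frame. On a rod it carries a black rubber pad, 40 wide, 34 high, centred 45 mm above the bench, facing -x. The pad's face stands anywhere from x = +27 to +63 mm, as last left: not measured, to be felt. It gives by a spring of 2.5 N per mm, at most 12 mm, and follows the tin back a little when let go, staying against it
- cup: clear mixing cup, 80 across the rim, 95 high (mm); bystander, leave alone; origin at its underside or middle
- jar: white jar with black cap, 68 across, 85 high (mm); bystander, leave alone; origin at its underside or middle
- spatula: stirring spatula, 200 long, lying flat (mm); bystander, leave alone; origin at its underside or middle
- tape: roll of tape lying flat, 90 across, 25 high (mm); bystander, leave alone; origin at its underside or middle
Mind the look-alikes: they are no part of the job. What is shaped like the part that bears tin_a_mid but red or yellow is not meant.

How it is judged (in metres and radians):
On the way, in this order (a step that is already met when the one before it is completed fails the run):
1. a tin stands free on the pan, let go, and the beam has come to rest (((contact force between tin_a and balance above 1.2 N and contact force between the fingers and tin_a below 0.05 N and velocity of joint beam between -0.02 and 0.02 rad/s and horizontal distance between tin_a_mid and pan below 0.035 m) or (contact force between tin_b and balance above 1.2 N and contact force between the fingers and tin_b below 0.05 N and velocity of joint beam between -0.02 and 0.02 rad/s and horizontal distance between tin_b_mid and pan below 0.035 m))), for 0.3 s.
2. a tin in the cradle is pressed against the spring pad with more than 5 N ((((y of tin_a_mid in the frame of cradle between -0.009 and 0.009 m and x of tin_a_mid in the frame of cradle between -0.01 and 0.055 m and z of tin_a_mid in the frame of cradle below 0.052 m and angle between tin_a_mid's own z axis and vertical below 0.1 rad) and contact force between tin_a and stop above 5 N) or ((y of tin_b_mid in the frame of cradle between -0.009 and 0.009 m and x of tin_b_mid in the frame of cradle between -0.01 and 0.055 m and z of tin_b_mid in the frame of cradle below 0.052 m and angle between tin_b_mid's own z axis and vertical below 0.1 rad) and contact force between tin_b and stop above 5 N))), for 0.2 s.
At the end, for the whole second after the job is handed in: The full tin stands upright and still in the cradle's channel (centre within 9 mm of the centre line, on its floor), touching the spring pad (over 0.1 N); the nearly used-up tin stands upright (within 0.1 rad) and still on the tray, its weight on the tray (0.9 to 2.7 N) ((((y of tin_a_mid in the frame of cradle between -0.009 and 0.009 m and x of tin_a_mid in the frame of cradle between -0.01 and 0.055 m and z of tin_a_mid in the frame of cradle below 0.052 m and angle between tin_a_mid's own z axis and vertical below 0.1 rad) and contact force between tin_a and stop above 0.1 N and linear speed of each of tin_a, tin_b below 0.01 m/s and contact force between tin_b and tray between 0.9 and 2.7 N and angle between tin_b_mid's own z axis and vertical below 0.1 rad) or ((y of tin_b_mid in the frame of cradle between -0.009 and 0.009 m and x of tin_b_mid in the frame of cradle between -0.01 and 0.055 m and z of tin_b_mid in the frame of cradle below 0.052 m and angle between tin_b_mid's own z axis and vertical below 0.1 rad) and contact force between tin_b and stop above 0.1 N and linear speed of each of tin_b, tin_a below 0.01 m/s and contact force between tin_a and tray between 0.9 and 2.7 N and angle between tin_a_mid's own z axis and vertical below 0.1 rad))).
It fails at once if the balance is loaded with more than 15 N (contact force between anything else and balance above 15 N).
It fails at once if the spring pad or stop is pushed with more than 15 N (contact force between anything else and stop above 15 N).
It fails at once if a bystander is moved by more than 25 mm (distance of any of cup, jar, spatula, tape from where it was at the start of the episode above 0.025 m).
It also fails if it takes over 72 s, if anything falls off the work surface, if the arm or the gripper's body presses on something with over 40 N, if the wrist force passes 120 N, or if a joint passes its speed limit or range.

### The arm

A 6-joint arm with a two-finger parallel gripper is mounted at the origin on the work surface. World frame = base frame: x ahead of the robot, y to its left, z up, the work surface at z = 0. Lengths are in m, angles in degrees, forces in N, time in s.
With the tool pointing down it reaches from about 0.3 to 0.775 m from the base axis. Payload 14.6 kg.
Tool frame: the origin (TCP) lies at the very end of the fingers, on their centre line; the grasp point (between the pads) lies 19 mm behind it; z points along the fingers, x is the direction in which the jaws open and shut, and the axes are right-handed (so a half turn about z gives the same grasp; the last joint's range is limited). The gripper opens to 94 mm and grips with 3 to 60 N. Pads are 16 mm wide; open, the fingers measure 119 mm over their backs; the gripper's body (75 mm by 177 mm) begins 78 mm behind the grasp point.
Start: joints at [-73.831, 17.183, 87.147, -0, 75.671, -3.816], TCP at [0.188, -0.517, 0.205] pointing down, gripper open.
Joint ranges: [-173.82, 173.82], [-45.26, 126.66], [13.44, 144.39], [-59.66, 239.66], [0, 175.72], [-146.38, 146.38]. Speed limits (degrees/s): [127.2, 127.2, 147.25, 180, 180, 180].

### API

Orientations are given as a 3x3 rotation matrix whose columns are the frame's x, y, z axes.
In Python, from station import manip, viewer, order gives the robot as it stands. The module is installed in compiled form; this text tells all that it offers.
- The arm moves only by the shell command python3 -m creep 'ROWS' [OPENING] [FORCE]. ROWS is JSON, a list of rows, each a list of 2 entries, a list of its own where there are three numbers: the shift along the tool's x, y, z in m, then the turn, a rotation vector about the tool's x, y, z in degrees. A call has 1 to 8 rows; each row is the pose to reach, as a shift and turn from the pose commanded when the call began, along the tool's axes at that moment; what a row does not reach only later rows make up. A row lasts 1/12 s, in which the tool goes at most 41.7 mm and 7.16 degrees, less where a joint would pass 70% of its speed; a pose out of reach is approached as far as the arm can. A call with a gripper value outside its range is refused whole. OPENING is the closure in counts, from 0 (fully open) to 255 (shut), set as the call begins (- or left out, the last holds). The fingers move at their own pace and stop on an object; FORCE is the grip in N (left out, the last holds). Time passes only in rows, so rows that repeat a pose let the fingers close. It gives the time, the measured TCP pose, the force and the opening at its end, in the units of the state.
- manip.sense(): the state, without advancing time (a new reading comes with each control period).
- viewer.grab_frame(name): name is "side" or "top" or "wrist"; returns (picture, depth): 400x640x3 uint8, red, green, blue; 400x640 float32, m along the optical axis (not along the pixel's ray), 0 where there is no reading.
- viewer.calibration(name): a dict with "fovy" (degrees; the focal length in pixels is half the picture's height over the tangent of half this angle, whatever the lens; pixels are square), "cx", "cy" (the principal point, pixels), "distortion" ([k1, k2, p1, p2, k3] as OpenCV has them; the pictures are not rectified), "world_to_cam" (4x4, takes a point from world to camera coordinates). Camera axes: x right, y up, looking along -z (the intrinsics and any distortion apply to the point x, -y, -z); pixel columns grow to the right and rows downward; lengths in m; the calibration is good to about 2 mm. A picture is of the moment at which its call begins: read the wrist's pose just before it. calibration takes no time and is no camera call; for the wrist camera it gives the pose at the moment of the call.
- order.job_done(): hands the job in, once; it reports no verdict.
The state is a dict: "time_s": time; "q": joint angles; "qd": joint speeds; "tau": joint torques, N m; "ee_pos": TCP position; "ee_rot": TCP orientation; "ft_force": force on the tool from outside, world axes, zero at the start; "ft_torque": the same for the moment, N m; "opening": finger opening in m.
Only numpy, scipy, OpenCV 4.12 (cv2) and the standard library are available. Lean on these libraries where they do the work, as an engineer would, in place of code of your own. Each camera call takes 0.05 s, during which the arm holds its last target.

## Working session

There is one attempt and no reset: what is moved stays moved. The work goes in short steps, Python scripts to look and compute and a shell command to move; the robot and the scene stay as the last step left them, time stands still between calls to the robot, and variables do not carry over. Pictures are saved under pics/ and viewed, and the job is handed in when it is done.

```bash
mkdir -p pics
cat > h.py <<'E'
import numpy as np,cv2
from station import manip,viewer,order
def save(n,f):
    im,d=viewer.grab_frame(n); cv2.imwrite(f'pics/{f}.png',im[:,:,::-1]); np.savez(f'pics/{f}.npz',d=d,im=im); 
    c=viewer.calibration(n); import pickle; pickle.dump(c,open(f'pics/{f}.pkl','wb')); return im,d,c
def load(f):
    import pickle; z=np.load(f'pics/{f}.npz'); return z['im'],z['d'],pickle.load(open(f'pics/{f}.pkl','rb'))
def KD(c):
    fl=200/np.tan(np.radians(c['fovy']/2)); return np.array([[fl,0,c['cx']],[0,fl,c['cy']],[0,0,1]]),np.array(c['distortion'],float)
def w(c,d,u,v,z=None):
    """world pt from pixel with depth, or on plane z"""
    K,D=KD(c); p=cv2.undistortPoints(np.array([[[u,v]]],float),K,D)[0,0]
    M=np.linalg.inv(np.array(c['world_to_cam'])); r=np.array([p[0],-p[1],-1])
    if z is None:
        k=d[int(round(v)),int(round(u))]; return (M@np.r_[r*k,1])[:3]
    o=M[:3,3]; dr=M[:3,:3]@r; return o+dr*(z-o[2])/dr[2]
def proj(c,P):
    K,D=KD(c); q=np.array(c['world_to_cam'])@np.r_[P,1]; 
    return cv2.projectPoints(np.array([[q[0],-q[1],-q[2]]]),np.zeros(3),np.zeros(3),K,D)[0][0,0]
def crop(f,x0,y0,x1,y1,s,o):
    im=cv2.imread(f'pics/{f}.png')[y0:y1,x0:x1]; cv2.imwrite(f'pics/{o}.png',cv2.resize(im,None,fx=s,fy=s,interpolation=cv2.INTER_CUBIC))
E
python3 - <<'E'
from h import *
s=manip.sense(); print(s)
for n in('top','side'):
    im,d,c=save(n,n+'0'); print(n,c)
E
```

```text
{'time_s': 0.0, 'q': array([-7.38236351e+01,  1.72109811e+01,  8.72044721e+01,  8.01804506e-03,
        7.57106681e+01, -3.81873798e+00]), 'qd': array([-0.02759354, -0.01696292,  0.03817812, -0.05110599,  0.00498509,
       -0.03225146]), 'tau': array([-4.90234438e-01, -5.28005433e+01, -3.63000941e+01, -5.51934249e-02,
       -6.74004983e-01,  2.06215947e-02]), 'ee_pos': array([ 0.18789806, -0.51624134,  0.20475276]), 'ee_rot': array([[ 3.41906698e-01, -9.39733780e-01, -4.83008070e-04],
       [-9.39731358e-01, -3.41906923e-01,  2.15185841e-03],
       [-2.18731784e-03, -2.81836976e-04, -9.99997568e-01]]), 'ft_force': array([-0.0641258 , -0.70105631, -0.50124552]), 'ft_torque': array([0.01435316, 0.00148478, 0.01093738]), 'opening': 0.09399068393953704}
top {'fovy': 46.887519838681555, 'cx': 317.45891128053904, 'cy': 200.45276141652786, 'distortion': array([-0.13327546,  0.        ,  0.        ,  0.        ,  0.        ]), 'world_to_cam': array([[-0.02731202, -0.99961515, -0.00485759,  0.09229603],
       [ 0.99696047, -0.02759355,  0.07285889, -0.51746964],
       [-0.07296489, -0.0028529 ,  0.99733043, -1.17871785],
       [ 0.        ,  0.        ,  0.        ,  1.        ]])}
side {'fovy': 52.06079593911502, 'cx': 318.635972737063, 'cy': 198.72249181129953, 'distortion': array([0.01277108, 0.        , 0.        , 0.        , 0.        ]), 'world_to_cam': array([[-0.71370282, -0.70025994, -0.01625762,  0.39701158],
       [ 0.34224997, -0.36888319,  0.86417021, -0.2231346 ],
       [-0.61114094,  0.61119654,  0.50293691, -0.88820343],
       [ 0.        ,  0.        ,  0.        ,  1.        ]])}
```

View pics/top0.png

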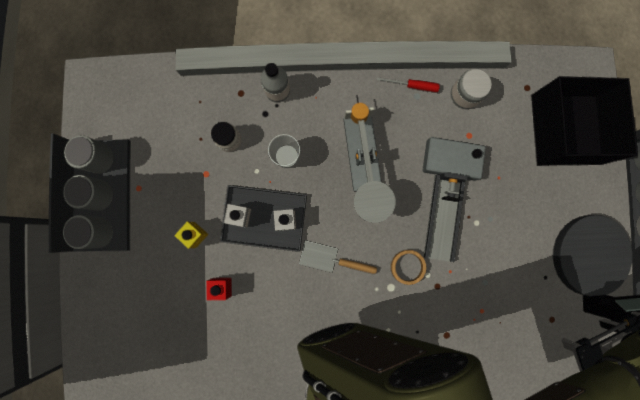

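View pics/side0.png

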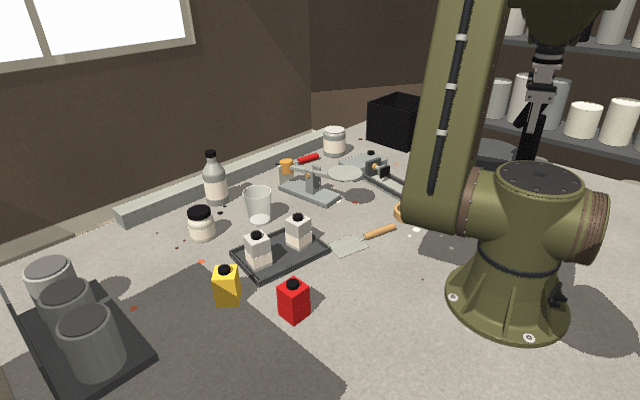

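The top view shows four tin-shaped things: white at (236,215) and (285,218) on the dark tray, yellow at (189,235) and red at (218,289) off it. The two white ones on the tray fit the description. The balance is at (362,150) with its pan at (374,201). The cradle runs from (443,258) up to its motor box at (455,158). I'll confirm in an enlarged crop.

Run:
```python
from h import *
crop('top0',180,170,320,265,5.5,'c1'); crop('top0',325,85,500,275,3.1,'c2')
```

```text
(no output)
```

View pics/c1.png

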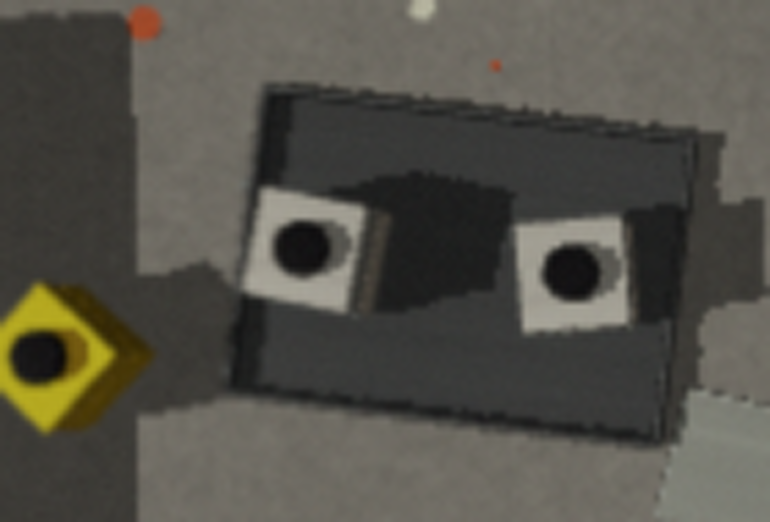

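View pics/c2.png

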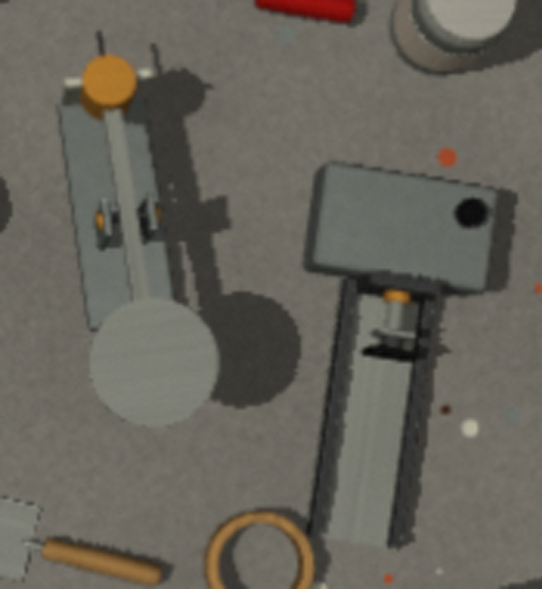

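Run:
```python
from h import *
im,d,c=load('top0')
def q(pts,z,s,ox,oy,n):
    P=[w(c,d,ox+u/s,oy+v/s,z) for u,v in pts]; P=np.array(P); print(n,P.mean(0).round(4),P[:,:2].round(4).tolist()); return P
for n,p in (('L',[(260,187),(370,207),(350,313),(240,290)]),('R',[(515,223),(626,213),(636,322),(524,333)])):
    P=q(p,.082,5.5,180,170,n); 
    for i in range(4):
        e=P[(i+1)%4]-P[i]; print(np.linalg.norm(e).round(4),(np.degrees(np.arctan2(e[1],e[0]))%90).round(2))
q([(301,248)],.094,5.5,180,170,'capL');q([(570,272)],.094,5.5,180,170,'capR')
q([(263,85),(697,130),(665,443),(230,392)],.018,5.5,180,170,'tray')
a=q([(154,361)],.121,3.1,325,85,'pan'); 
q([(110,82)],.1,3.1,325,85,'wt')
q([(101,222),(150,216)],.1,3.1,325,85,'uprights')
q([(351,280),(438,285)],.022,3.1,325,85,'cradle far'); q([(311,537),(402,546)],.022,3.1,325,85,'cradle near')
q([(358,390),(332,541)],.008,3.1,325,85,'floor L'); q([(412,362),(388,545)],.008,3.1,325,85,'floorR')
q([(326,163),(497,187),(487,292),(306,270)],.05,3.1,325,85,'box')
q([(362,350),(425,355)],.062,3.1,325,85,'pad')
for n,u,v in (('pan',374,201),('capL',235,215),('box',455,155),('floor',444,240)): print(n,w(c,d,u,v))
```

```text
L [0.4841 0.2812 0.082 ] [[0.5126, 0.3011], [0.5022, 0.2514], [0.455, 0.2613], [0.4665, 0.3109]]
0.0508 78.24
0.0483 78.23
0.0509 76.9
0.0471 78.05
R [0.4704 0.1599 0.082 ] [[0.4933, 0.1863], [0.4964, 0.1365], [0.4476, 0.1332], [0.4441, 0.1834]]
0.0499 3.59
0.0489 3.86
0.0503 4.1
0.0493 3.45
capL [0.4841 0.2807 0.094 ] [[0.4841, 0.2807]]
capR [0.4703 0.1613 0.094 ] [[0.4703, 0.1613]]
tray [0.479  0.2179 0.018 ] [[0.5658, 0.3119], [0.5384, 0.1055], [0.3913, 0.1243], [0.4203, 0.3298]]
pan [ 0.5062 -0.0582  0.121 ] [[0.5062, -0.0582]]
wt [ 0.7313 -0.0345  0.1   ] [[0.7313, -0.0345]]
uprights [ 0.6204 -0.0425  0.1   ] [[0.6185, -0.0231], [0.6223, -0.062]]
cradle far [ 0.5739 -0.2781  0.022 ] [[0.5769, -0.2405], [0.5709, -0.3157]]
cradle near [ 0.3568 -0.2356  0.022 ] [[0.362, -0.197], [0.3516, -0.2743]]
floor L [ 0.4207 -0.2319  0.008 ] [[0.4843, -0.2458], [0.3571, -0.2181]]
floorR [ 0.4294 -0.2801  0.008 ] [[0.5068, -0.2939], [0.352, -0.2663]]
box [ 0.6162 -0.2809  0.05  ] [[0.6721, -0.2172], [0.6492, -0.3624], [0.5608, -0.3482], [0.5827, -0.1958]]
pad [ 0.5117 -0.2624  0.062 ] [[0.5144, -0.2362], [0.5089, -0.2886]]
pan [ 0.50751451 -0.05699077  0.11831379]
capL [0.48441143 0.28048903 0.0916306 ]
box [ 0.6256296  -0.2806281   0.04773744]
floor [ 0.40711724 -0.25202314  0.00746651]
```

```bash
cat >> h.py <<'E'
def goto(p,yaw=None):
    s=manip.sense(); R=s['ee_rot']; dp=np.array(p)-s['ee_pos']
    from scipy.spatial.transform import Rotation as Ro
    out=(R.T@dp).round(4)
    if yaw is not None:
        a=np.radians(yaw); T=np.array([[np.cos(a),np.sin(a),0],[np.sin(a),-np.cos(a),0],[0,0,-1]])
        rv=Ro.from_matrix(R.T@T).as_rotvec(degrees=True)
    else: rv=np.zeros(3)
    y=np.degrees(np.arctan2(R[1,0],R[0,0]))
    print('shift',out.tolist(),'turn',rv.round(2).tolist(),'dist',np.linalg.norm(dp).round(3),'yaw',y.round(2),'t',s['time_s'],'f',s['ft_force'].round(2))
E
python3 -c "
from h import *
goto([.42,-.25,.26],-86.3)"
```

```text
shift [-0.171, -0.3092, -0.0548] turn [0.0, 0.12, 16.29] dist 0.358 yaw -70.01 t 0.1 f [-0.23  0.68 -0.31]
```

```bash
python3 -m creep '[[[-0.02,-0.035,-0.006],[0,0,2]],[[-0.038,-0.07,-0.012],[0,0,4]],[[-0.057,-0.105,-0.018],[0,0,6]],[[-0.076,-0.14,-0.025],[0,0,8]],[[-0.095,-0.175,-0.03],[0,0,10]],[[-0.114,-0.21,-0.037],[0,0,12]],[[-0.133,-0.245,-0.043],[0,0,14]],[[-0.152,-0.28,-0.05],[0,0,16.3]]]'; python3 -m creep '[[[-0.01,-0.016,-0.003],[0,0,0]],[[-0.019,-0.029,-0.005],[0,0,0]],[[-0.019,-0.029,-0.005],[0,0,0]],[[-0.019,-0.029,-0.005],[0,0,0]]]'
python3 - <<'E'
from h import *
s=manip.sense(); print(s['ee_pos'],s['qd'].max(),s['time_s'])
im,d,c=save('wrist','w1'); print(c)
E
```

```text
time_s: 0.77
ee_pos: [0.4, -0.2766, 0.2556]
ee_rot: [[0.062, -0.998, -0.0], [-0.998, -0.062, -0.0], [0.0, 0.0, -1.0]]
ft_force: [0.6, -4.9, -0.4]
opening: 0.0937
time_s: 1.1
ee_pos: [0.4269, -0.2573, 0.2601]
ee_rot: [[0.066, -0.998, -0.0], [-0.998, -0.066, 0.0], [-0.0, 0.0, -1.0]]
ft_force: [-0.1, -2.8, -0.7]
opening: 0.094
[ 0.42690141 -0.25734405  0.260108  ] 0.5887527068246421 1.1
{'fovy': 67.46323881361717, 'cx': 322.51395761266974, 'cy': 199.42237477219734, 'distortion': array([-0.05277677,  0.        ,  0.        ,  0.        ,  0.        ]), 'world_to_cam': array([[ 6.25866539e-02, -9.98039485e-01,  3.12251736e-04,
        -2.85335791e-01],
       [ 9.61289988e-01,  6.01979839e-02, -2.68882431e-01,
        -3.52013096e-01],
       [ 2.68336486e-01,  1.71286161e-02,  9.63172955e-01,
        -5.53961306e-01],
       [ 0.00000000e+00,  0.00000000e+00,  0.00000000e+00,
         1.00000000e+00]])}
```

View pics/w1.png

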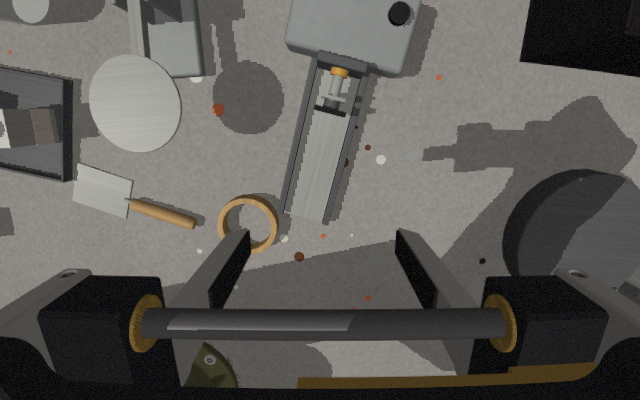

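The wrist view shows the cradle from its mouth at (305,218) to the pad at (337,108), with the tape at (248,222) beside the mouth. I'll enlarge it to measure.

Run:
```python
from h import *
crop('w1',260,40,400,240,3,'c3')
```

```text
(no output)
```

View pics/c3.png

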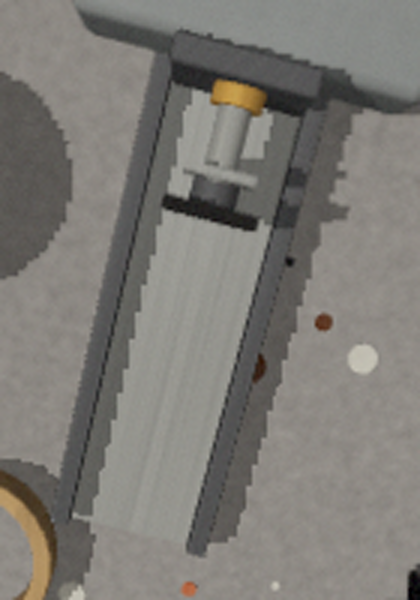

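Run:
```python
from h import *
im,d,c=load('w1'); print('cam',np.linalg.inv(c['world_to_cam'])[:3,3])
f=lambda u,v,z:w(c,d,260+u/3,40+v/3,z)[:2]
L={}
for n,a,b in(('Lo',(152,55),(58,510)),('Li',(172,60),(72,517)),('Ri',(303,115),(190,545)),('Ro',(322,112),(207,550))):
    A,B=f(*a,.022),f(*b,.022); e=A-B; L[n]=(A,B); print(n,A.round(4),B.round(4),np.degrees(np.arctan2(e[1],e[0])).round(2),np.linalg.norm(e))
for p in((176,33),(322,72)): print('bracket top', f(*p,.068).round(4), w(c,d,260+p[0]/3,40+p[1]/3+2).round(4))
for p in((165,200),(257,223)): print('pad top', f(*p,.062).round(4))
for p in((165,207),(257,230)): print('pad bot', f(*p,.028).round(4))
# depth cloud fit of floor & rails
ys,xs=np.mgrid[40:240,260:400]
K,D=KD(c); p=cv2.undistortPoints(np.stack([xs.ravel(),ys.ravel()],1)[:,None].astype(float),K,D)[:,0]
k=d[40:240,260:400].ravel(); M=np.linalg.inv(c['world_to_cam']); P=(M[:3,:3]@(np.c_[p[:,0],-p[:,1],-np.ones(len(p))]*k[:,None]).T).T+M[:3,3]
z=P[:,2]; np.save('P.npy',P)
print(np.histogram(z,bins=np.arange(-.01,.08,.004)))
r=P[(z>.016)&(z<.028)]
print(len(r)); m=r[:,:2].mean(0); u,s,v=np.linalg.svd(r[:,:2]-m,full_matrices=False); print(m,np.degrees(np.arctan(v[0,1]/v[0,0])))
```

```text
cam [ 0.50489291 -0.25409732  0.43899951]
Lo [ 0.5765 -0.2344] [ 0.3688 -0.1995] -9.53 0.21068292101366048
Li [ 0.575  -0.2431] [ 0.3656 -0.2065] -9.93 0.21262393767880985
Ri [ 0.5563 -0.3015] [ 0.3548 -0.2649] -10.32 0.20482281316162723
Ro [ 0.5581 -0.3097] [ 0.3527 -0.2734] -10.03 0.20859305642753423
bracket top [ 0.5771 -0.2453] [ 0.5749 -0.2454  0.068 ]
bracket top [ 0.5668 -0.3022] [ 0.5649 -0.3026  0.0664]
pad top [ 0.5154 -0.2445]
pad top [ 0.5088 -0.2822]
pad bot [ 0.5134 -0.2438]
pad bot [ 0.5062 -0.285 ]
(array([    0,   339, 15286,   227,  5456,   150,   130,  1525,   947,
          64,    52,    56,    40,   118,  1534,   926,   123,   239,
         103,   507,     1,     0]), array([-0.01 , -0.006, -0.002,  0.002,  0.006,  0.01 ,  0.014,  0.018,
        0.022,  0.026,  0.03 ,  0.034,  0.038,  0.042,  0.046,  0.05 ,
        0.054,  0.058,  0.062,  0.066,  0.07 ,  0.074,  0.078]))
2574
[ 0.46194226 -0.24751642] -18.487046183202903
```

```bash
python3 -c "
from h import *
goto([.41,.21,.24],-86.3)"
```

```text
shift [-0.4679, -0.0138, 0.0202] turn [0.03, 0.01, -0.0] dist 0.469 yaw -86.3 t 1.15 f [ 0.05 -3.64 -0.73]
```

```bash
python3 -m creep '[[[-0.03,0,0],[0,0,0]],[[-0.07,-0.003,0.003],[0,0,0]],[[-0.11,-0.005,0.006],[0,0,0]],[[-0.15,-0.007,0.01],[0,0,0]],[[-0.19,-0.009,0.013],[0,0,0]],[[-0.23,-0.011,0.016],[0,0,0]],[[-0.27,-0.013,0.02],[0,0,0]],[[-0.31,-0.014,0.02],[0,0,0]]]'; python3 -m creep '[[[-0.04,0,0],[0,0,0]],[[-0.08,0,0],[0,0,0]],[[-0.12,0,0],[0,0,0]],[[-0.15,0,0],[0,0,0]],[[-0.158,0,0],[0,0,0]],[[-0.158,0,0],[0,0,0]],[[-0.158,0,0],[0,0,0]]]'
python3 - <<'E'
from h import *
im,d,c=save('wrist','w2'); goto([.47,.16,.1])
E
```

```text
time_s: 1.82
ee_pos: [0.4201, 0.0534, 0.2398]
ee_rot: [[0.062, -0.998, -0.001], [-0.998, -0.062, -0.0], [0.0, 0.001, -1.0]]
ft_force: [1.3, -2.9, -0.8]
opening: 0.0943
time_s: 2.4
ee_pos: [0.411, 0.209, 0.2402]
ee_rot: [[0.064, -0.998, -0.0], [-0.998, -0.064, -0.001], [0.001, 0.0, -1.0]]
ft_force: [0.6, -3.5, -0.4]
opening: 0.0941
shift [0.0522, -0.0558, 0.1403] turn [0.0, 0.0, 0.0] dist 0.16 yaw -86.4 t 2.45 f [ 0.19 -3.58 -0.83]
```

View pics/w2.png

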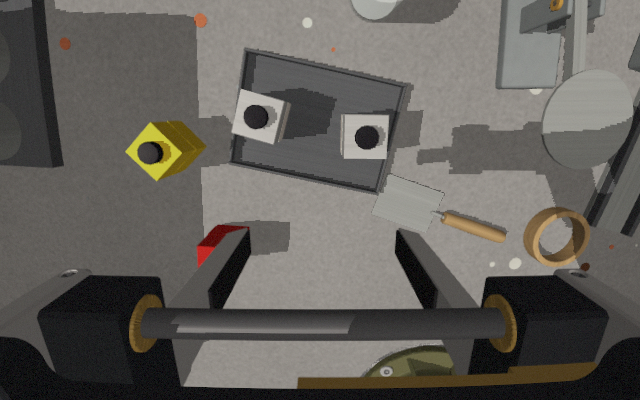

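The two white tins stand on the tray at (256,117) and (367,137), with the yellow one at (151,152) and the red one at (222,243) outside it. Next I'll measure the caps and corners in a crop.

Run:
```python
from h import *
crop('w2',220,80,410,170,4,'c4')
```

```text
(no output)
```

View pics/c4.png

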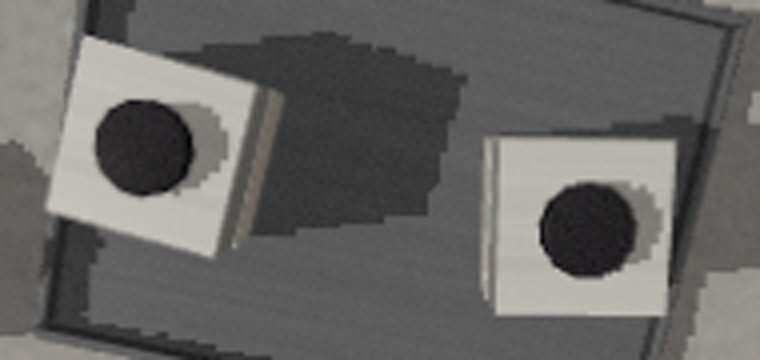

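Run:
```python
from h import *
im,d,c=load('w2')
f=lambda u,v,z:w(c,d,220+u/4,80+v/4,z)[:2]
for n,cap,cs in(('L',(143,147),[(86,37),(258,86),(213,257),(47,208)]),('R',(588,230),[(494,138),(676,140),(668,316),(494,315)])):
    P=np.array([f(*p,.082) for p in cs]); print(n,'cap',f(*cap,.094),'top',P.mean(0))
    for i in range(4):
        e=P[(i+1)%4]-P[i]; print(np.linalg.norm(e).round(4),((np.degrees(np.arctan2(e[1],e[0]))+45)%90-45).round(2))
goto([.4708,.1605,.10],-86.3)
```

```text
L cap [0.48494334 0.28226011] top [0.48453861 0.2827075 ]
0.0476 -12.29
0.0478 -13.51
0.0476 -13.19
0.047 -13.54
R cap [0.47050163 0.16325226] top [0.47007519 0.16281049]
0.0497 3.13
0.0482 3.93
0.0492 3.28
0.0483 4.48
shift [0.0518, -0.0566, 0.1403] turn [0.01, -0.02, -0.1] dist 0.16 yaw -86.4 t 2.45 f [ 0.19 -3.58 -0.83]
```

```bash
python3 -m creep '[[[0.02,-0.022,0.02],[0,0,0]],[[0.038,-0.042,0.04],[0,0,0]],[[0.05,-0.0564,0.065],[0,0,0]],[[0.05,-0.0564,0.1],[0,0,0]],[[0.05,-0.0564,0.11],[0,0,0]],[[0.05,-0.0564,0.11],[0,0,0]],[[0.05,-0.0564,0.11],[0,0,0]]]'
python3 - <<'E'
from h import *
goto([.4705,.1623,.035],-86.3)
save('side','s1'); save('wrist','w3')
E
```

```text
time_s: 3.03
ee_pos: [0.4705, 0.1635, 0.1316]
ee_rot: [[0.063, -0.998, 0.0], [-0.998, -0.063, 0.0], [-0.0, -0.0, -1.0]]
ft_force: [-0.1, -3.5, 0.7]
opening: 0.0936
shift [0.0012, 0.0001, 0.0966] turn [-0.02, 0.0, -0.07] dist 0.097 yaw -86.37 t 3.0333 f [-0.13 -3.52  0.73]
```

View pics/w3.png

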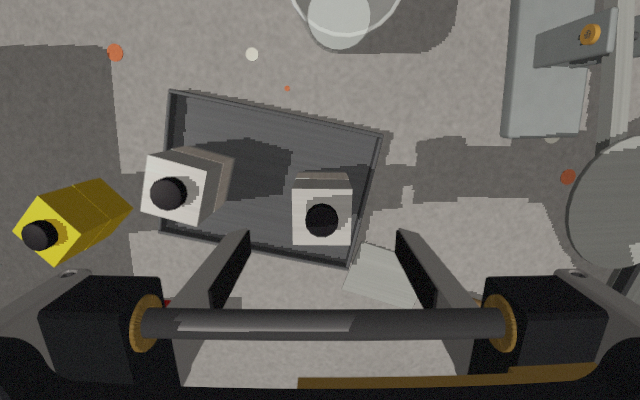

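The wrist view shows the tin (cap at 321,220) centred between the fingertips (250 and 395). Next I descend and grip.

```bash
python3 -m creep '[[[0.001,0,0.025],[0,0,0]],[[0.001,0,0.055],[0,0,0]],[[0.001,0,0.085],[0,0,0]],[[0.001,0,0.096],[0,0,0]],[[0.001,0,0.096],[0,0,0]],[[0.001,0,0.096],[0,0,0]]]'; python3 -m creep '[[[0,0,0],[0,0,0]],[[0,0,0],[0,0,0]],[[0,0,0],[0,0,0]],[[0,0,0],[0,0,0]],[[0,0,0],[0,0,0]],[[0,0,0],[0,0,0]],[[0,0,0],[0,0,0]],[[0,0,0],[0,0,0]]]' 255 25
```

```text
time_s: 3.63
ee_pos: [0.4711, 0.1635, 0.0359]
ee_rot: [[0.065, -0.998, 0.001], [-0.998, -0.065, 0.0], [-0.0, -0.001, -1.0]]
ft_force: [0.8, -3.1, 0.1]
opening: 0.0938
time_s: 4.3
ee_pos: [0.4704, 0.1633, 0.0346]
ee_rot: [[0.064, -0.998, 0.0], [-0.998, -0.064, 0.0], [-0.0, -0.0, -1.0]]
ft_force: [-0.3, -1.8, 1.4]
opening: 0.0475
```

Gripped, since the opening reads 47.5 mm. Lifting.

```bash
python3 -m creep '[[[0,0,-0.02],[0,0,0]],[[0,0,-0.05],[0,0,0]],[[0,0,-0.085],[0,0,0]],[[0,0,-0.125],[0,0,0]],[[0,0,-0.165],[0,0,0]],[[0,0,-0.18],[0,0,0]],[[0,0,-0.18],[0,0,0]],[[0,0,-0.18],[0,0,0]]]'
python3 - <<'E'
from h import *
goto([.506,-.057,.215],-86.3); s=manip.sense(); print(s['opening'],s['ft_force'])
E
```

```text
time_s: 4.97
ee_pos: [0.4701, 0.163, 0.2136]
ee_rot: [[0.064, -0.998, -0.0], [-0.998, -0.064, -0.0], [0.0, 0.001, -1.0]]
ft_force: [0.5, -2.8, -5.0]
opening: 0.0481
shift [0.2219, -0.0217, -0.0013] turn [0.03, -0.01, -0.02] dist 0.223 yaw -86.32 t 4.9667 f [ 0.47 -2.84 -5.02]
0.04808127237781449 [ 0.46883329 -2.83998038 -5.01812437]
```

```bash
python3 -m creep '[[[0.025,-0.002,0],[0,0,0]],[[0.06,-0.006,0],[0,0,0]],[[0.1,-0.01,0],[0,0,0]],[[0.14,-0.014,0],[0,0,0]],[[0.18,-0.018,0],[0,0,0]],[[0.21,-0.021,0],[0,0,0]],[[0.222,-0.0217,0],[0,0,0]],[[0.222,-0.0217,0],[0,0,0]]]';python3 -m creep '[[[0,0,0.01],[0,0,0]],[[0,0,0.02],[0,0,0]],[[0,0,0.03],[0,0,0]],[[0,0,0.04],[0,0,0]],[[0,0,0.045],[0,0,0]],[[0,0,0.05],[0,0,0]],[[0,0,0.05],[0,0,0]],[[0,0,0.05],[0,0,0]]]'
python3 - <<'E'
from h import *
s=manip.sense(); print(s['ee_pos'],s['ft_force'])
save('wrist','w4'); save('side','s4')
crop('s4',230,120,430,240,4,'c5')
E
```

```text
time_s: 5.63
ee_pos: [0.5055, -0.0595, 0.2114]
ee_rot: [[0.061, -0.998, -0.005], [-0.998, -0.061, 0.0], [-0.001, 0.005, -1.0]]
ft_force: [0.2, -1.7, -4.6]
opening: 0.0481
time_s: 6.3
ee_pos: [0.5063, -0.0569, 0.1645]
ee_rot: [[0.064, -0.998, 0.0], [-0.998, -0.064, 0.0], [-0.0, -0.0, -1.0]]
ft_force: [-0.3, -3.0, -4.5]
opening: 0.0477
[ 0.50632054 -0.05686692  0.1644541 ] [-0.31087787 -3.04913951 -4.52753808]
```

View pics/c5.png

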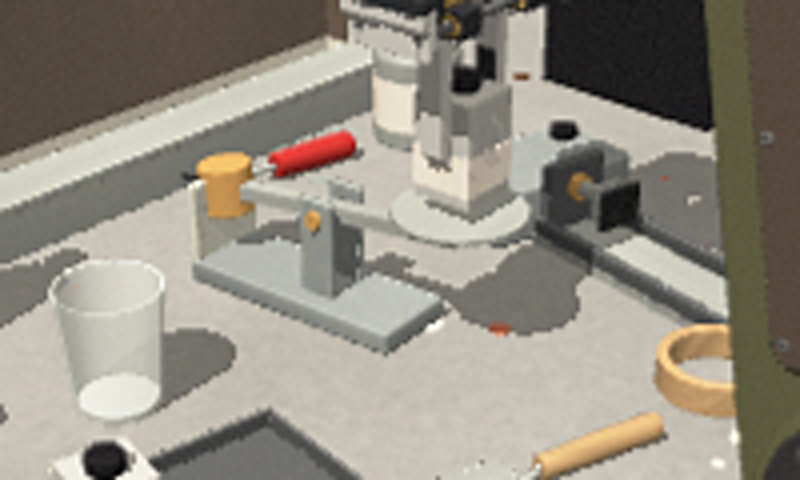

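View pics/w4.png

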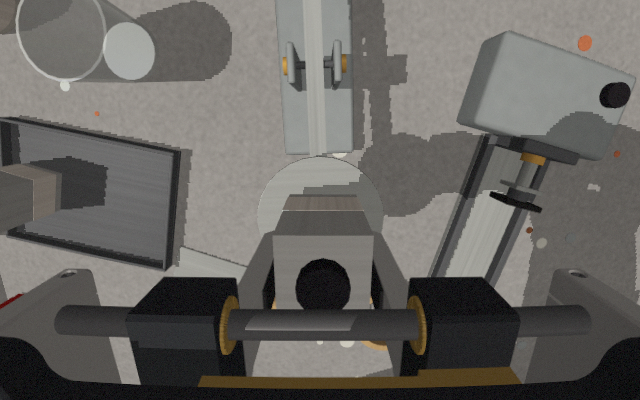

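The tin hangs over the pan, with its underside about 12 mm above it. Next I lower it slowly.

```bash
python3 -m creep '[[[0,0,0.003],[0,0,0]],[[0,0,0.006],[0,0,0]],[[0,0,0.0085],[0,0,0]],[[0,0,0.0105],[0,0,0]],[[0,0,0.012],[0,0,0]],[[0,0,0.0135],[0,0,0]],[[0,0,0.015],[0,0,0]],[[0,0,0.0165],[0,0,0]]]';python3 -m creep '[[[0,0,0.0015],[0,0,0]],[[0,0,0.003],[0,0,0]],[[0,0,0.0045],[0,0,0]],[[0,0,0.006],[0,0,0]],[[0,0,0.0075],[0,0,0]],[[0,0,0.009],[0,0,0]],[[0,0,0.009],[0,0,0]],[[0,0,0.009],[0,0,0]]]'
```

```text
time_s: 7.07
ee_pos: [0.5063, -0.057, 0.1479]
ee_rot: [[0.064, -0.998, 0.0], [-0.998, -0.064, -0.0], [0.0, -0.0, -1.0]]
ft_force: [-0.7, -4.5, -2.5]
opening: 0.0479
time_s: 7.73
ee_pos: [0.5062, -0.057, 0.1389]
ee_rot: [[0.064, -0.998, -0.0], [-0.998, -0.064, 0.0], [-0.0, 0.0, -1.0]]
ft_force: [-1.2, -4.2, -1.1]
opening: 0.0478
```

Most of the weight is on the pan. Opening now.

```bash
python3 -m creep '[[[0,0,0],[0,0,0]],[[0,0,0],[0,0,0]],[[0,0,0],[0,0,0]],[[0,0,0],[0,0,0]],[[0,0,0],[0,0,0]],[[0,0,0],[0,0,0]],[[0,0,0],[0,0,0]],[[0,0,0],[0,0,0]]]' 0;python3 -m creep '[[[0,0,0],[0,0,0]],[[0,0,0],[0,0,0]],[[0,0,0],[0,0,0]],[[0,0,0],[0,0,0]],[[0,0,0],[0,0,0]],[[0,0,0],[0,0,0]],[[0,0,0],[0,0,0]],[[0,0,0],[0,0,0]]]';python3 -m creep '[[[0,0,0],[0,0,0]],[[0,0,0],[0,0,0]],[[0,0,0],[0,0,0]],[[0,0,0],[0,0,0]],[[0,0,0],[0,0,0]],[[0,0,0],[0,0,0]],[[0,0,0],[0,0,0]],[[0,0,0],[0,0,0]]]'
python3 - <<'E'
from h import *
save('wrist','w5'); save('side','s5')
crop('s5',230,120,430,240,4,'c6')
E
```

```text
time_s: 8.4
ee_pos: [0.5063, -0.057, 0.139]
ee_rot: [[0.064, -0.998, 0.0], [-0.998, -0.064, -0.0], [0.0, -0.0, -1.0]]
ft_force: [0.4, -3.3, -1.0]
opening: 0.0937
time_s: 9.07
ee_pos: [0.5063, -0.057, 0.139]
ee_rot: [[0.064, -0.998, -0.0], [-0.998, -0.064, -0.0], [0.0, 0.0, -1.0]]
ft_force: [0.3, -3.3, -0.2]
opening: 0.0942
time_s: 9.73
ee_pos: [0.5063, -0.057, 0.1389]
ee_rot: [[0.064, -0.998, -0.0], [-0.998, -0.064, 0.0], [-0.0, 0.0, -1.0]]
ft_force: [-0.2, -3.9, -0.3]
opening: 0.0939
```

View pics/c6.png

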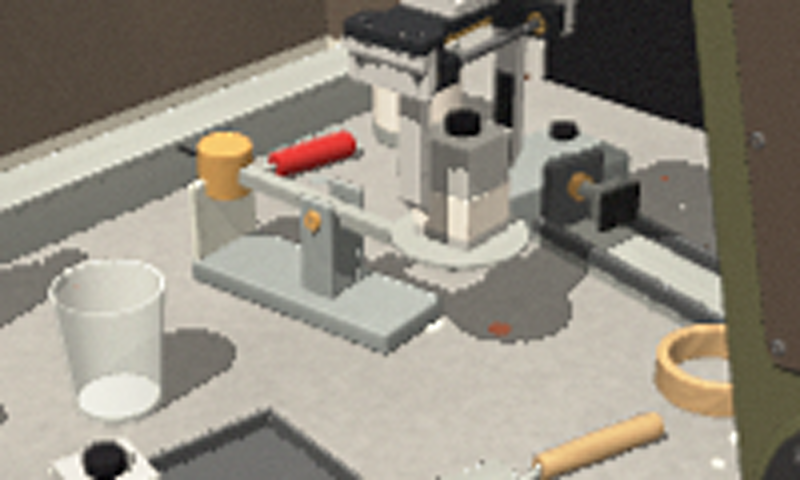

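View pics/w5.png

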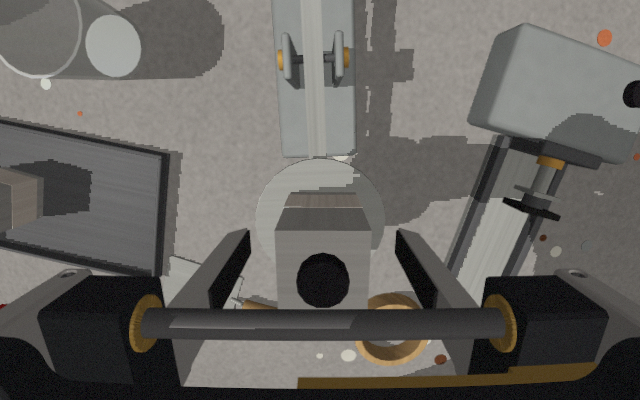

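The weight has risen (crop y 185 to 165) and the pan has dropped (y 215 to 240). I'll quantify the tilt with depth.

Run:
```python
from h import *
for f in('w4','w5'):
    im,d,c=load(f); print(f,[w(c,d,u,v).round(4).tolist() for u,v in((280,190),(310,175),(350,175),(370,200),(314,110),(314,20))])
for f,pts in(('s4',[(285,162),(333,172),(350,177)]),('s5',[(285,156),(333,177),(355,182)])):
    im,d,c=load(f); print(f,[w(c,d,u,v).round(4).tolist() for u,v in pts])
im,d,c=save('top','t5'); print([ (u,v,w(c,d,u,v).round(4).tolist()) for u,v in((374,201),(356,195),(362,212),(368,160),(363,130),(361,112))])
```

```text
w4 [[0.5282, -0.0241, 0.1203], [0.5415, -0.0466, 0.1215], [0.5435, -0.0767, 0.1218], [0.525, -0.0937, 0.1221], [0.5893, -0.0463, 0.0956], [0.6571, -0.0422, 0.0877]]
w5 [[0.53, -0.0253, 0.1026], [0.5425, -0.0468, 0.1018], [0.5445, -0.076, 0.1026], [0.5267, -0.0924, 0.1034], [0.5887, -0.0469, 0.0889], [0.6484, -0.0436, 0.0918]]
s4 [[0.7207, -0.0186, 0.0987], [0.5288, -0.0334, 0.1229], [0.4753, -0.0456, 0.1208]]
s5 [[0.7286, -0.0267, 0.1143], [0.5268, -0.0313, 0.1083], [0.4637, -0.0541, 0.1059]]
[(374, 201, [0.4859, -0.0192, 0.4329]), (356, 195, [0.5097, -0.0014, 0.2793]), (362, 212, [0.4665, 0.0046, 0.4623]), (368, 160, [0.6114, -0.0496, 0.088]), (363, 130, [0.686, -0.0396, 0.093]), (361, 112, [0.7269, -0.0346, 0.1112])]
```

The pan sits at z = 0.1025 against 0.109 when level, so the beam tilt is about +0.055 rad. This is the full tin, and the wrist load of about 4 N agrees. Regripping it now.

```bash
python3 -m creep '[[[0,0,0.003],[0,0,0]],[[0,0,0.005],[0,0,0]],[[0,0,0.005],[0,0,0]]]';python3 -m creep '[[[0,0,0],[0,0,0]],[[0,0,0],[0,0,0]],[[0,0,0],[0,0,0]],[[0,0,0],[0,0,0]],[[0,0,0],[0,0,0]],[[0,0,0],[0,0,0]],[[0,0,0],[0,0,0]],[[0,0,0],[0,0,0]]]' 255 25; python3 -m creep '[[[0,0,-0.003],[0,0,0]],[[0,0,-0.007],[0,0,0]],[[0,0,-0.015],[0,0,0]],[[0,0,-0.03],[0,0,0]],[[0,0,-0.045],[0,0,0]],[[0,0,-0.06],[0,0,0]],[[0,0,-0.06],[0,0,0]],[[0,0,-0.06],[0,0,0]]]'
python3 - <<'E'
from h import *
goto([.4290,-.2480,.194],-100)
E
```

```text
time_s: 10.13
ee_pos: [0.506, -0.0569, 0.1334]
ee_rot: [[0.064, -0.998, -0.001], [-0.998, -0.064, 0.0], [-0.0, 0.001, -1.0]]
ft_force: [0.6, -2.9, 0.0]
opening: 0.0939
time_s: 10.8
ee_pos: [0.5062, -0.057, 0.134]
ee_rot: [[0.064, -0.998, 0.0], [-0.998, -0.064, 0.0], [-0.0, -0.0, -1.0]]
ft_force: [0.8, -3.0, -0.4]
opening: 0.048
time_s: 11.47
ee_pos: [0.5063, -0.057, 0.1943]
ee_rot: [[0.064, -0.998, 0.001], [-0.998, -0.064, -0.0], [0.0, -0.001, -1.0]]
ft_force: [-0.4, -3.5, -3.9]
opening: 0.048
shift [0.1856, 0.0895, 0.0003] turn [-0.06, -0.01, 13.69] dist 0.206 yaw -86.31 t 11.4667 f [-0.37 -3.46 -3.89]
```

```bash
python3 -m creep '[[[0.02,0.01,0],[0,0,2]],[[0.05,0.025,0],[0,0,4]],[[0.085,0.041,0],[0,0,6]],[[0.12,0.058,0],[0,0,8]],[[0.15,0.072,0],[0,0,11]],[[0.175,0.085,0],[0,0,13]],[[0.1856,0.0895,0],[0,0,13.7]],[[0.1856,0.0895,0],[0,0,13.7]]]';python3 -m creep '[[[0,0,0.02],[0,0,0]],[[0,0,0.05],[0,0,0]],[[0,0,0.08],[0,0,0]],[[0,0,0.11],[0,0,0]],[[0,0,0.12],[0,0,0]],[[0,0,0.12],[0,0,0]],[[0,0,0.12],[0,0,0]],[[0,0,0.12],[0,0,0]]]'
python3 - <<'E'
from h import *
goto([.4290,-.2480,.04],-100)
im,d,c=save('wrist','w6')
save('side','s6'); crop('s6',310,120,480,250,4.5,'c7'); save('top','t6'); crop('t6',400,130,500,280,4,'c8')
E
```

```text
time_s: 12.13
ee_pos: [0.4274, -0.2499, 0.1927]
ee_rot: [[-0.178, -0.984, -0.002], [-0.984, 0.178, 0.001], [-0.0, 0.002, -1.0]]
ft_force: [-0.0, -2.8, -4.2]
opening: 0.0478
time_s: 12.8
ee_pos: [0.4296, -0.2484, 0.0755]
ee_rot: [[-0.174, -0.985, 0.002], [-0.985, 0.174, -0.001], [0.001, -0.002, -1.0]]
ft_force: [0.5, -3.3, -3.6]
opening: 0.0479
shift [-0.0003, 0.0008, 0.0355] turn [-0.12, -0.05, -0.01] dist 0.036 yaw -100.01 t 12.8 f [ 0.45 -3.3  -3.64]
```

View pics/w6.png

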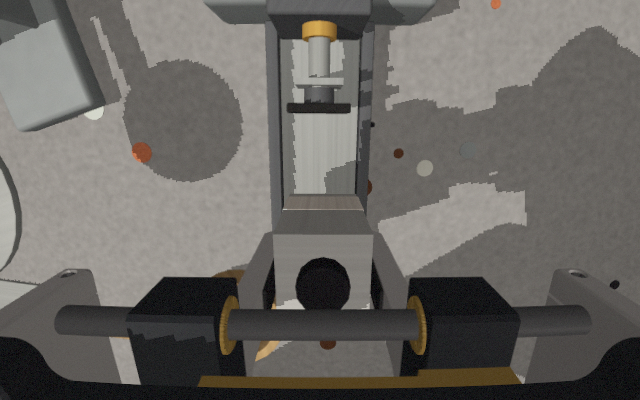

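View pics/c7.png

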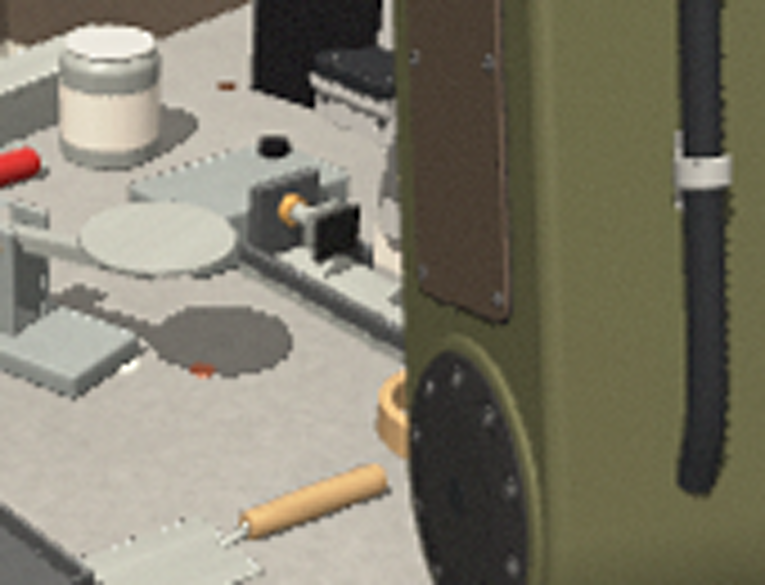

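The channel runs straight up the wrist image, with the tin just above it. Next I check the lateral centring in a crop.

Run:
```python
from h import *
crop('w6',250,80,400,250,4,'c9')
```

```text
(no output)
```

View pics/c9.png

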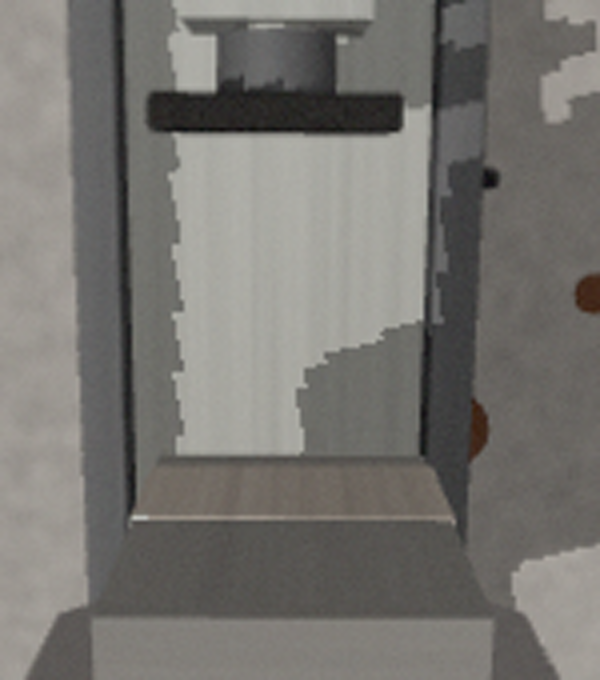

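Run:
```python
from h import *
im,d,c=load('w6')
s=manip.sense(); p0=s['ee_pos']; X=s['ee_rot'][:,0]; Y=s['ee_rot'][:,1]
f=lambda u,v,z:(w(c,d,250+u/4,80+v/4,z)-p0)
for n,u,v,z in(('Ltop',127,440,.022),('Rtop',430,440,.022),('Ltop2',122,150,.022),('Rtop2',437,150,.022),('Lfl',132,440,.008),('Rfl',421,440,.008),('tinL',160,460,.0445),('tinR',430,460,.0445),('tinTL',92,618,.1225),('tinTR',493,618,.1225),('padL',150,128,.03),('padR',403,128,.03),('padtL',148,93,.062),('padtR',404,93,.062)):
    a=f(u,v,z); print(n,(a@X).round(4),(-a@Y).round(4))
```

```text
Ltop -0.0313 0.0221
Rtop 0.0293 0.022
Ltop2 -0.0302 0.0783
Rtop2 0.0291 0.0781
Lfl -0.0322 0.0187
Rfl 0.029 0.0185
tinL -0.0223 0.0238
tinR 0.0267 0.0237
tinTL -0.0222 0.0249
tinTR 0.0253 0.0248
padL -0.024 0.0821
padR 0.0218 0.082
padtL -0.0205 0.0869
padtR 0.019 0.0868
```

```bash
python3 -m creep '[[[-0.0025,0,0.008],[0,0,0]],[[-0.0025,0,0.018],[0,0,0]],[[-0.0025,0,0.026],[0,0,0]],[[-0.0025,0,0.031],[0,0,0]],[[-0.0025,0,0.033],[0,0,0]],[[-0.0025,0,0.034],[0,0,0]],[[-0.0025,0,0.034],[0,0,0]],[[-0.0025,0,0.034],[0,0,0]]]'; python3 -m creep '[[[0,0,0.001],[0,0,0]],[[0,0,0.001],[0,0,0]],[[0,0,0.002],[0,0,0]],[[0,0,0.002],[0,0,0]]]'
```

```text
time_s: 13.62
ee_pos: [0.4295, -0.2456, 0.0401]
ee_rot: [[-0.174, -0.985, 0.0], [-0.985, 0.174, -0.0], [0.0, -0.0, -1.0]]
ft_force: [0.8, -2.9, -4.1]
opening: 0.0475
time_s: 13.95
ee_pos: [0.4297, -0.2457, 0.0396]
ee_rot: [[-0.174, -0.985, 0.001], [-0.985, 0.174, -0.001], [0.0, -0.001, -1.0]]
ft_force: [-6.9, 1.8, 19.6]
opening: 0.0481
```

```bash
python3 -m creep '[[[0,0,-0.0012],[0,0,0]],[[0,0,-0.0014],[0,0,0]],[[0,0,-0.0014],[0,0,0]],[[0,0,-0.0014],[0,0,0]]]'
python3 -c "
from h import *
save('wrist','w7'); crop('w7',250,60,400,250,3.5,'c10'); s=manip.sense(); print(s['ee_pos'],s['ft_force'])"
```

```text
time_s: 14.28
ee_pos: [0.4295, -0.2456, 0.0396]
ee_rot: [[-0.174, -0.985, 0.0], [-0.985, 0.174, -0.0], [0.0, -0.0, -1.0]]
ft_force: [-0.3, -2.9, 4.2]
opening: 0.0479
[ 0.42948173 -0.24564971  0.03956351] [-1.30137369 -2.45455277  3.56487802]
```

View pics/c10.png

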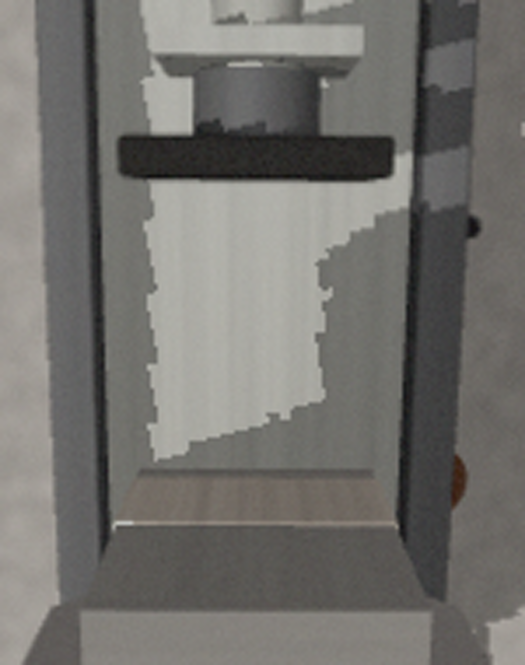

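The tin is in the channel and centred (tin 138–375, floor 108–397 in the crop). I'll take off most of the floor pressure and slide it towards the pad.

```bash
python3 -m creep '[[[0,-0.003,-0.0004],[0,0,0]],[[0,-0.01,-0.0005],[0,0,0]],[[0,-0.018,-0.0005],[0,0,0]],[[0,-0.026,-0.0005],[0,0,0]],[[0,-0.034,-0.0005],[0,0,0]],[[0,-0.038,-0.0005],[0,0,0]],[[0,-0.04,-0.0005],[0,0,0]],[[0,-0.04,-0.0005],[0,0,0]]]'; python3 -c "
from h import *
save('wrist','w8'); crop('w8',250,60,400,250,3.5,'c11'); s=manip.sense(); print(s['ee_pos'],s['ft_force'])"
```

```text
time_s: 15.0
ee_pos: [0.469, -0.2524, 0.0396]
ee_rot: [[-0.174, -0.985, -0.0], [-0.985, 0.174, 0.0], [-0.0, 0.0, -1.0]]
ft_force: [1.5, -3.0, -3.9]
opening: 0.0478
[ 0.46875959 -0.25236416  0.03963047] [-0.83967788 -3.37345382 -3.22051903]
```

View pics/c11.png

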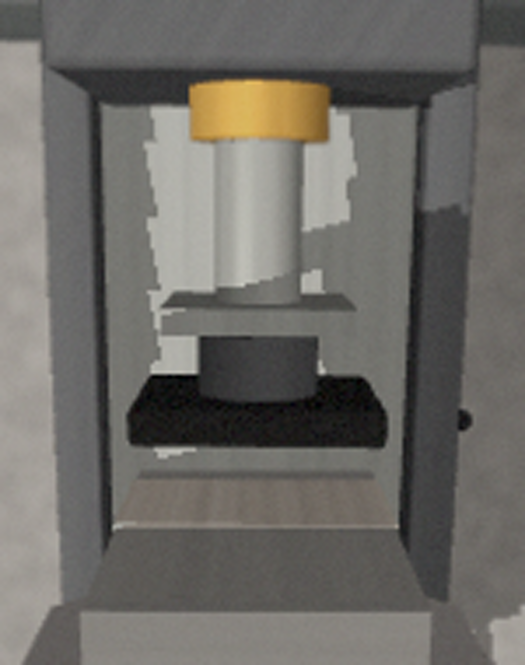

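Run:
```python
from h import *
im,d,c=load('w8'); s=manip.sense(); p0=s['ee_pos']; Y=s['ee_rot'][:,1]
for v in(447,440):
  for z in(.028,.062): print(v,z,-(w(c,d,250+257/3.5,60+v/3.5,z)-p0)@Y)
print('tin bottom',-(w(c,d,250+257/3.5,60+472/3.5,.008)-p0)@Y)
```

```text
447 0.028 0.03359948890039815
447 0.062 0.041648586857116796
440 0.028 0.03493950629077106
440 0.062 0.04274958298923202
tin bottom 0.023532891232463934
```

```bash
python3 -m creep '[[[0,-0.002,0],[0,0,0]],[[0,-0.004,0],[0,0,0]],[[0,-0.006,0],[0,0,0]],[[0,-0.006,0],[0,0,0]]]'; python3 -m creep '[[[0,-0.0005,0],[0,0,0]],[[0,-0.001,0],[0,0,0]],[[0,-0.0015,0],[0,0,0]],[[0,-0.002,0],[0,0,0]],[[0,-0.002,0],[0,0,0]]]'
```

```text
time_s: 15.38
ee_pos: [0.4749, -0.2536, 0.0399]
ee_rot: [[-0.174, -0.985, 0.0], [-0.985, 0.174, -0.0], [0.0, -0.0, -1.0]]
ft_force: [1.9, -3.2, -3.8]
opening: 0.0478
time_s: 15.8
ee_pos: [0.4766, -0.2539, 0.0399]
ee_rot: [[-0.174, -0.985, 0.0], [-0.985, 0.174, -0.0], [0.0, -0.0, -1.0]]
ft_force: [-0.0, -3.8, -3.6]
opening: 0.048
```

```bash
python3 -m creep '[[[0,-0.0005,0],[0,0,0]],[[0,-0.001,0],[0,0,0]],[[0,-0.0015,0],[0,0,0]],[[0,-0.002,0],[0,0,0]],[[0,-0.002,0],[0,0,0]]]'; python3 -c "
from h import *
s=manip.sense(); print(s['ft_force']); save('wrist','w9'); crop('w9',250,60,400,250,3.5,'c12'); print(manip.sense()['ft_force'])"
```

```text
time_s: 16.22
ee_pos: [0.4786, -0.2542, 0.0398]
ee_rot: [[-0.174, -0.985, 0.0], [-0.985, 0.174, 0.0], [-0.0, -0.0, -1.0]]
ft_force: [0.1, -3.5, -3.6]
opening: 0.0477
[ 0.12683924 -3.48482483 -3.64380303]
[ 0.58070162 -2.87410713 -4.26697993]
```

View pics/c12.png

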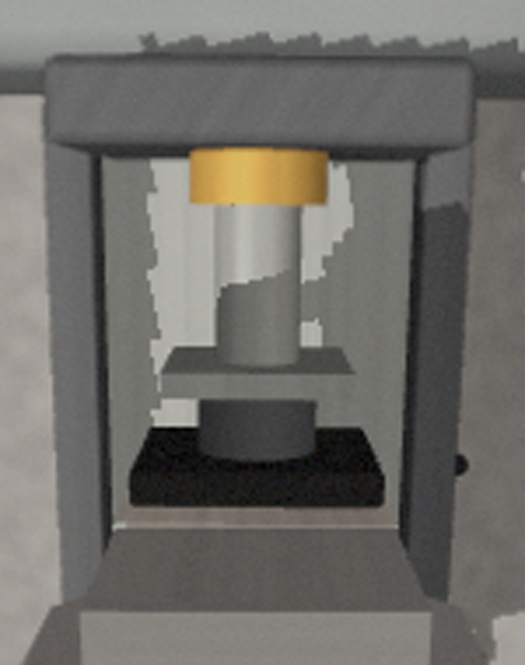

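```bash
python3 - <<'E'
from h import *
im,d,c=load('w9'); s=manip.sense(); p0=s['ee_pos']; Y=s['ee_rot'][:,1]
for v,z in((507,.028),(507,.03),(478,.062),(470,.062)): print(v,z,-(w(c,d,250+257/3.5,60+v/3.5,z)-p0)@Y-.024)
E
python3 -m creep '[[[0,-0.0005,0],[0,0,0]],[[0,-0.001,0],[0,0,0]],[[0,-0.0015,0],[0,0,0]],[[0,-0.002,0],[0,0,0]],[[0,-0.002,0],[0,0,0]]]'; python3 -m creep '[[[0,-0.0005,0],[0,0,0]],[[0,-0.001,0],[0,0,0]],[[0,-0.001,0],[0,0,0]]]'
```

```text
507 0.028 -0.0021172087323721167
507 0.03 -0.0015212415616648253
478 0.062 0.012700024444069619
470 0.062 0.013980035514576349
time_s: 16.68
ee_pos: [0.4806, -0.2546, 0.0398]
ee_rot: [[-0.174, -0.985, 0.0], [-0.985, 0.174, 0.0], [-0.0, -0.0, -1.0]]
ft_force: [0.1, -3.5, -4.1]
opening: 0.0479
time_s: 16.93
ee_pos: [0.4816, -0.2547, 0.0398]
ee_rot: [[-0.174, -0.985, 0.0], [-0.985, 0.174, -0.0], [0.0, -0.0, -1.0]]
ft_force: [0.4, -3.9, -4.1]
opening: 0.0478
```

```bash
python3 -m creep '[[[0,-0.0005,0],[0,0,0]],[[0,-0.001,0],[0,0,0]],[[0,-0.0015,0],[0,0,0]],[[0,-0.002,0],[0,0,0]],[[0,-0.002,0],[0,0,0]]]'; python3 -m creep '[[[0,-0.0005,0],[0,0,0]],[[0,-0.001,0],[0,0,0]],[[0,-0.0015,0],[0,0,0]],[[0,-0.002,0],[0,0,0]],[[0,-0.002,0],[0,0,0]]]'
```

```text
time_s: 17.35
ee_pos: [0.4836, -0.2551, 0.0399]
ee_rot: [[-0.174, -0.985, 0.0], [-0.985, 0.174, -0.0], [0.0, -0.0, -1.0]]
ft_force: [0.2, -3.3, -4.4]
opening: 0.0481
time_s: 17.77
ee_pos: [0.4855, -0.2554, 0.0399]
ee_rot: [[-0.174, -0.985, 0.0], [-0.985, 0.174, -0.0], [-0.0, -0.0, -1.0]]
ft_force: [0.3, -3.1, -4.3]
opening: 0.0477
```

```bash
python3 -m creep '[[[0,-0.0005,0],[0,0,0]],[[0,-0.001,0],[0,0,0]],[[0,-0.0015,0],[0,0,0]],[[0,-0.002,0],[0,0,0]],[[0,-0.002,0],[0,0,0]]]'; python3 -m creep '[[[0,-0.0005,0],[0,0,0]],[[0,-0.001,0],[0,0,0]],[[0,-0.001,0],[0,0,0]]]'
```

```text
time_s: 18.18
ee_pos: [0.4872, -0.2557, 0.0398]
ee_rot: [[-0.174, -0.985, -0.001], [-0.985, 0.174, 0.0], [-0.0, 0.001, -1.0]]
ft_force: [-3.0, -3.0, -2.9]
opening: 0.0479
time_s: 18.43
ee_pos: [0.4881, -0.2559, 0.0398]
ee_rot: [[-0.174, -0.985, -0.001], [-0.985, 0.174, 0.0], [-0.0, 0.001, -1.0]]
ft_force: [-5.2, -2.4, -2.7]
opening: 0.0479
```

Contact at TCP x of about 0.486, and the axial force is now about 5.5 N above its baseline. One more millimetre takes it to about 8 N.

```bash
python3 -m creep '[[[0,-0.0005,0],[0,0,0]],[[0,-0.001,0],[0,0,0]],[[0,-0.001,0],[0,0,0]],[[0,-0.001,0],[0,0,0]]]'; python3 -m creep '[[[0,0,0],[0,0,0]],[[0,0,0],[0,0,0]],[[0,0,0],[0,0,0]],[[0,0,0],[0,0,0]]]'
```

```text
time_s: 18.77
ee_pos: [0.4888, -0.256, 0.0397]
ee_rot: [[-0.174, -0.985, -0.001], [-0.985, 0.174, 0.0], [-0.0, 0.001, -1.0]]
ft_force: [-5.7, -2.6, -0.4]
opening: 0.0474
time_s: 19.1
ee_pos: [0.4888, -0.256, 0.0397]
ee_rot: [[-0.174, -0.985, -0.001], [-0.985, 0.174, 0.001], [-0.0, 0.001, -1.0]]
ft_force: [-6.0, -2.5, -1.8]
opening: 0.0481
```

```bash
python3 -m creep '[[[0,-0.0005,0],[0,0,0]],[[0,-0.0008,0],[0,0,0]],[[0,-0.0008,0],[0,0,0]],[[0,-0.0008,0],[0,0,0]],[[0,-0.0008,0],[0,0,0]]]'; python3 -c "
from h import *
save('wrist','w10'); crop('w10',250,60,400,250,3.5,'c13'); print(manip.sense()['ft_force'])"
```

```text
time_s: 19.52
ee_pos: [0.4894, -0.2561, 0.0397]
ee_rot: [[-0.174, -0.985, -0.002], [-0.985, 0.174, 0.001], [-0.0, 0.002, -1.0]]
ft_force: [-8.6, -2.7, -0.2]
opening: 0.0479
[-8.31313496 -2.56028566  0.46793459]
```

View pics/c13.png

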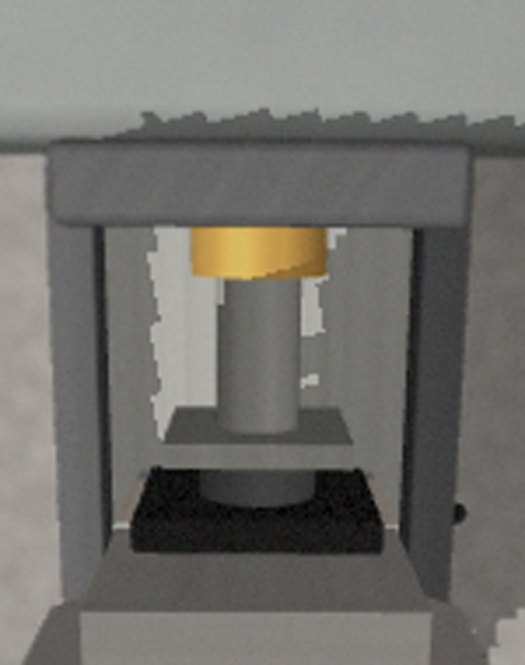

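The pad is pressed home at about 8.8 N above baseline. I'll ease back gently to about 3 N before letting go.

```bash
python3 -m creep '[[[0,0.0005,0],[0,0,0]],[[0,0.001,0],[0,0,0]],[[0,0.0015,0],[0,0,0]],[[0,0.002,0],[0,0,0]],[[0,0.002,0],[0,0,0]],[[0,0.002,0],[0,0,0]]]'
```

```text
time_s: 20.07
ee_pos: [0.4879, -0.2558, 0.0398]
ee_rot: [[-0.174, -0.985, -0.001], [-0.985, 0.174, 0.0], [-0.0, 0.001, -1.0]]
ft_force: [-5.4, -2.1, -2.3]
opening: 0.0478
```

```bash
python3 -m creep '[[[0,0.0005,0],[0,0,0]],[[0,0.001,0],[0,0,0]],[[0,0.0015,0],[0,0,0]],[[0,0.0015,0],[0,0,0]],[[0,0.0015,0],[0,0,0]]]'
```

```text
time_s: 20.48
ee_pos: [0.4868, -0.2556, 0.0398]
ee_rot: [[-0.174, -0.985, 0.0], [-0.985, 0.174, -0.0], [-0.0, -0.0, -1.0]]
ft_force: [-1.5, -3.1, -4.1]
opening: 0.0481
```

About 1.7 N remains on the pad. I'll set the tin fully on the floor and open.

```bash
python3 -m creep '[[[0,0,0.0003],[0,0,0]],[[0,0,0.0005],[0,0,0]],[[0,0,0.0005],[0,0,0]]]'; python3 -m creep '[[[0,0,0],[0,0,0]],[[0,0,0],[0,0,0]],[[0,0,0],[0,0,0]],[[0,0,0],[0,0,0]],[[0,0,0],[0,0,0]],[[0,0,0],[0,0,0]],[[0,0,0],[0,0,0]],[[0,0,0],[0,0,0]]]' 0
python3 -c "
from h import *
save('wrist','w11'); crop('w11',230,60,420,320,2.2,'c14'); print(manip.sense()['ft_force'])"
```

```text
time_s: 20.73
ee_pos: [0.4869, -0.2557, 0.0396]
ee_rot: [[-0.174, -0.985, 0.0], [-0.985, 0.174, -0.0], [0.0, -0.0, -1.0]]
ft_force: [-3.1, -1.6, -1.0]
opening: 0.0479
time_s: 21.4
ee_pos: [0.4867, -0.2557, 0.0393]
ee_rot: [[-0.174, -0.985, 0.0], [-0.985, 0.174, -0.0], [0.0, -0.0, -1.0]]
ft_force: [0.1, -3.8, -1.3]
opening: 0.0935
[ 0.81975617 -3.21832717 -0.43058089]
```

View pics/c14.png

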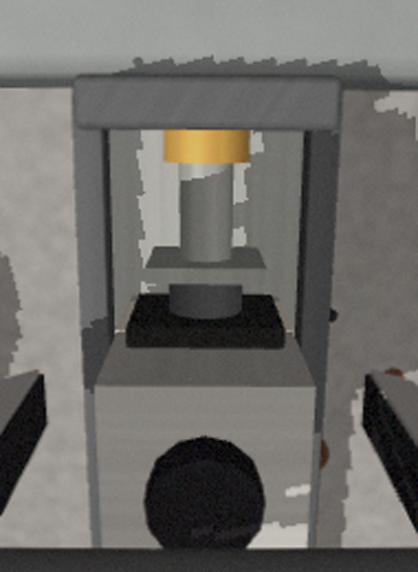

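The tin did not move on release: its front top edge is at row 235, the same as before. The pad still lies against it. Now I retreat upward and check.

```bash
python3 -m creep '[[[0,0,-0.01],[0,0,0]],[[0,0,-0.035],[0,0,0]],[[0,0,-0.07],[0,0,0]],[[0,0,-0.11],[0,0,0]],[[0,0,-0.15],[0,0,0]],[[0,0,-0.18],[0,0,0]],[[0,0,-0.19],[0,0,0]],[[0,0,-0.19],[0,0,0]]]'; python3 -m creep '[[[0,0.03,0],[0,0,0]],[[0,0.06,0],[0,0,0]],[[0,0.09,0],[0,0,0]],[[0,0.1,0],[0,0,0]],[[0,0.1,0],[0,0,0]],[[0,0.1,0],[0,0,0]]]'
python3 -c "
from h import *
save('wrist','w12'); crop('w12',250,50,400,250,3,'c15');save('top','t12');save('side','s12'); print(manip.sense()['ft_force'])"
```

```text
time_s: 22.12
ee_pos: [0.4874, -0.256, 0.2325]
ee_rot: [[-0.174, -0.985, 0.004], [-0.985, 0.174, -0.003], [0.002, -0.005, -1.0]]
ft_force: [1.3, -2.9, -1.1]
opening: 0.0935
time_s: 22.62
ee_pos: [0.3883, -0.2383, 0.2288]
ee_rot: [[-0.174, -0.985, -0.0], [-0.985, 0.174, 0.0], [-0.0, 0.001, -1.0]]
ft_force: [0.6, -3.6, -0.6]
opening: 0.0941
[ 0.35740948 -3.70681042 -1.45024003]
```

View pics/c15.png

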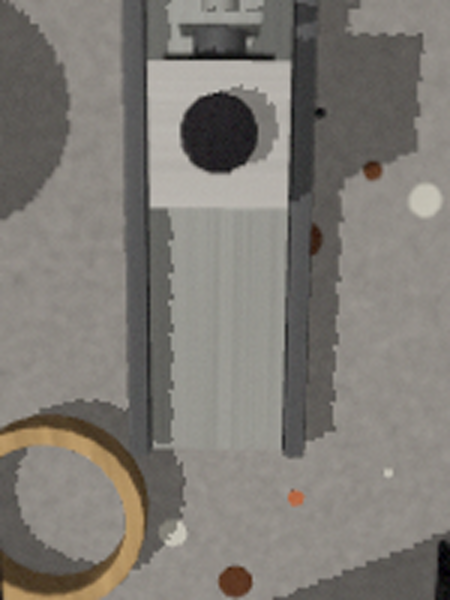

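View pics/t12.png

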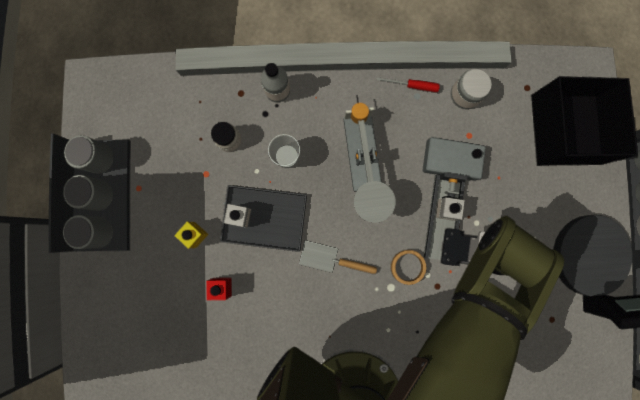

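View pics/s12.png

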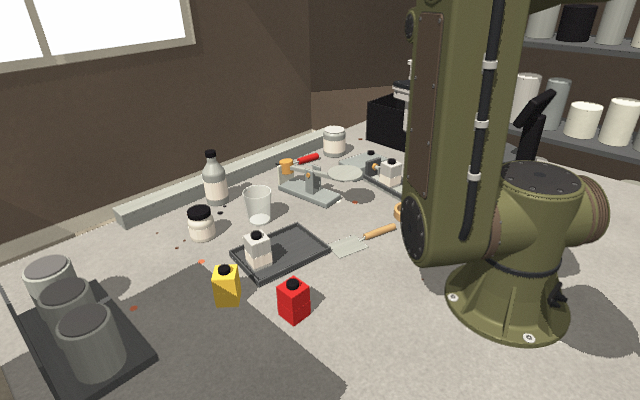

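The full tin stands square in the channel against the pad (top view 453,207). The other tin stands untouched on the tray (236,215), and the cup, jar, spatula and tape look unmoved. Handing in.

```bash
python3 -c "
from station import order
print(order.job_done())"
```

```text
the job is handed in; nothing more can be done
None
```

I weighed one tin, found it to be the full one, pressed it home against the spring pad and left it there. The job was handed in at about 22.8 s; no verdict was reported.

- **Weighing:** I set the right-hand tin on the pan and let go. The pan came to rest at z ≈ 0.1025 m against 0.109 m when level. That is a tilt of about +0.055 rad, so it is the full tin. The wrist force when lifting it (about 4 N) agreed. I did not weigh the other tin.
- **Pressing:** I slid it along the channel until it met the pad and pressed with about 8.8 N above the force baseline, slightly over the 8 N asked. That figure is good to roughly ±1 N because the force reading carries some bias and noise. I then eased back to about 2–3.5 N and let go.
- **Other contact force:** When I set the tin down in the channel, the force on the cradle floor briefly reached about 20 N. I backed it off straight away, before the tin was near the pad.
- **Last checks:** In the pictures, the full tin stands square in the channel with the pad against it, and it did not shift when released. I could not measure the remaining pad force directly after letting go. The nearly used-up tin was never touched and stands on the tray. The cup, jar, spatula and tape look unmoved by eye.

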